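# Close the vacuum chamber and hold the hand pump at its mark

### The arm

A 6-joint arm with a two-finger parallel gripper is mounted at the origin on a cart in front of the work surface, level with it; the furniture and walls round the work are solid. World frame = base frame: x ahead of the robot, y to its left, z up, the work surface at z = 0. Lengths are in mm, angles in rad, forces in N, time in s.
With the tool pointing down it reaches from about 275 to 1000 mm from the base axis. Payload 8.4 kg.
Tool frame: the origin (TCP) lies at the very end of the fingers, on their centre line; the grasp point (between the pads) lies 19 mm behind it; z points along the fingers, y is the line along which they close (so a half turn about z gives the same grasp; the last joint's range is limited). The gripper opens to 85 mm and grips with 20 to 120 N. Pads are 22 mm wide; open, the fingers measure 114 mm over their backs; the gripper's body (76 mm by 85 mm) begins 54 mm behind the grasp point. The pads swing forward as they close: fully open they stand 13 mm farther back than shut.
Start: joints at [1.175, 0.353, 1.633, -0, 1.155, -0.002], TCP at [239.811, 577.164, 231.281] pointing down, gripper open.
Joint ranges: [-2.63, 2.63], [-0.92, 2.1], [0.06, 2.66], [-1.3, 4.44], [0, 2.69], [-3.02, 3.02]. Speed limits (rad/s): [2.22, 2.22, 2.79, 3.14, 3.14, 3.14].

### API

Orientations are given as [roll, pitch, yaw] about the fixed x, y, z axes, in that order (R = Rz(yaw) Ry(pitch) Rx(roll)).
In Python, from rig import r, vision gives the robot as it stands. The module is installed in compiled form; this text tells all that it offers.
- The arm moves only by the tool play_rows, never from a script. Its argument "steps" is a list of rows, each an object with "delta_pos": the shift along the tool's x, y, z in cm, a list of three; "yaw": the turn about the tool's z in rad; "jaw": the opening in per cent of the stroke, from 0 (shut) to 100 (fully open). A call has exactly 8 rows; each row is the pose to reach, as a shift and turn from the pose commanded when the call began, along the tool's axes at that moment; what a row does not reach only later rows make up. A row lasts 1/10 s, in which the tool goes at most 50 mm and 8.59 degrees, less where a joint would pass 70% of its speed; a pose out of reach is approached as far as the arm can. A call with a gripper value outside its range is refused whole. The fingers move at their own pace and stop on an object; "grip_force" is the grip in N (left out, the last holds). Time passes only in rows, so rows that repeat a pose let the fingers close, or fill a call up. It gives the time, the measured TCP pose, the force, the opening and the grip force at its end, in the units of the state.
- r.sense(): the state, without advancing time (a new reading comes with each control period).
- vision.grab_frame(name): name is "scene" or "top" or "wrist"; returns (picture, depth): 400x640x3 uint8, red, green, blue; 400x640 float32, mm along the optical axis (not along the pixel's ray), 0 where there is no reading.
- vision.calibration(name): a dict with "mtx" (3x3 intrinsics, pixels), "k1" (the pictures are not rectified: a ray, as slopes to the right and down, at radius r is drawn at 1 + k1 r^2 times it, then the intrinsics apply), "extrinsics" (4x4, takes a point from camera to world coordinates). Camera axes: x right, y down, z forward; pixel columns grow to the right and rows downward; lengths in mm; the calibration is good to about 2 mm. A picture is of the moment at which its call begins: read the wrist's pose just before it. calibration takes no time and is no camera call; for the wrist camera it gives the pose at the moment of the call.
- r.sign_off(): hands the job in; it is judged then, once.
Trained networks look in the newest picture that a camera, given by its name, has taken for a name from the list of things; names that differ only in an ending like _2 or _b are one class to them, and where a whole thing is asked for, a point or a joint stands for the part that bears it (a point fixed in the world has none). Each returns a list of dicts, best first, with "conf" (0 to 1); they miss things now and then, are a little off and sometimes report something else, mostly with a low value. They report only what shows in the picture. A call takes as long as a camera call.
- vision.cut_out(camera, thing): "region" (400x640 bool, what is visible of it) and "uv" ([column, row] in pixels, amid what is visible of it).
- vision.landmark_of(camera, thing): "uv" ([column, row] in pixels: a listed point, or the origin of a listed thing).
The state is a dict: "clock": time; "qpos": joint angles; "qvel": joint speeds; "joint_efforts": joint torques, N m; "eef_pos": TCP position; "tcp_rot": TCP orientation; "contact_force": force on the tool from outside, world axes, zero at the start; "wrist_torque": the same for the moment, N m; "opening": opening from 0.0 (shut) to 1.0 (fully open); "grasp_force": force on a finger pad.
Only numpy, scipy, OpenCV 4.12 (cv2) and the standard library are available. Lean on these libraries where they do the work, as an engineer would, in place of code of your own. Each camera call takes 0.05 s, during which the arm holds its last target. There are 200 camera calls.

### The job

Start a vacuum leak test of the sample jar: put the loose blue lid on the open metal chamber and press it down until it snaps home and sits level, then let go of it. Then pull the hand pump's orange handle up against its spring until the green band on the rod stands at the top of the barrel's black collar, and finish while still holding it there, because the spring draws the rod back in if it is let go. Do not pull the pump before the lid is on, and leave the other things on the bench alone.

Things in the scene. Friction and masses are not known exactly. Their poses are not given: they have to be found in the camera images.
- lid_centre (a point): Loose round blue lid, lying right way up; z up. 84 mm across, 57 mm high: skirt and plate 21 mm, on it a white upright cylindrical knob 22 mm across, 36 mm tall. This point: on its axis, half-way up; plate's top 7.5 mm below it, knob's top 28.5 mm above it. Hollow below: opening 71 mm across, plate's underside 16 mm above the skirt's lower edge. Fits in any rotation.
- lid: The same lid (80 g) as a body; origin at the centre of the skirt's lower edge, z up.
- chamber_rim (a point): Centre of the open metal chamber's top edge, 76 mm above the bench (68 mm across, rim tapering to 62 mm), on the fixed stand (110 x 300 x 10 mm plate, along this point's x, y). Sprung balls in its wall stop a lid laid on it about 11 mm above its seat; 10 to 18 N straight down snaps it over them onto the rim. Seated, lid_centre is 12.5 mm above this point, on the same vertical axis.
- pump_grip (a point): Grip point on the pump's orange flat handle, on the rod's axis. The handle is an upright slab 16 mm thick along this point's x (pinch it there), 44 mm wide along y, 46 mm tall: 22 mm above this point, 24 mm below. Moves up with the rod. The pump is on the stand, 180 mm from the chamber along the stand's +y; its x, y axes are those of chamber_rim.
- collar_top (a point): Fixed point: centre of the top of the pump barrel's black collar (38 mm across), 100 mm above the bench, through which the rod slides. With the rod home, pump_grip is 30 mm above it.
- extension (a joint): How far the pump rod is pulled out, straight up, m: 0 home, 0.068 at its stop. Spring pull 3 N at home, 8 N at the mark, plus 1 N of weight. The rod's green band is 14 mm long; its middle is level with the collar's top at 0.050, its ends at 0.043 and 0.057. Red rod above the collar: too far; band still all below the collar's top: not far enough.
- rod: The pump's rod with its orange handle; origin on its axis, level with the collar's top when home, rising with it.
- blue_jar: Loose bystander: small jar with a wide blue cap, 63 mm across, 39 mm tall; origin at the centre of its underside. Leave it.
- counter: Loose bystander: grey hand tally counter, 58 x 60 x 36 mm; origin at the centre of its underside. Leave it.
- cover_glass: Loose bystander: small white carton, 56 x 56 x 22 mm; origin at the centre of its underside. Leave it.

How it is judged (in metres and radians):
On the way, in this order (a step that is already met when the one before it is completed fails the run):
1. the lid is pressed home on the chamber, level, and let go (z of lid_centre in the frame of chamber_rim between 0.0095 and 0.0145 m and horizontal distance between lid_centre and chamber_rim below 0.004 m and angle between lid_centre's own z axis and vertical below 0.05 rad and contact force between the fingers and lid below 0.3 N), for 0.2 s.
2. the pump rod is pulled out to its green band (value of joint extension between 0.043 and 0.057 m), for 0.3 s.
At the end, for the whole second after the job is handed in: Lid home on the chamber: centre 9.5 to 14.5 mm above the rim, within 4 mm of its axis, level within 0.05 rad, fingers off it (under 0.3 N). Fingers still hold the pump's handle (over 1 N), rod out 43 to 57 mm and still (under 10 mm/s) (all of step 1 and all of step 2 and contact force between the fingers and rod above 1 N and velocity of joint extension between -0.01 and 0.01 m/s); the arm keeps its last pose, push and grip.
It fails at once if the pump is pulled (over 20 mm) while the lid is not on (value of joint extension above 0.02 m and not (z of lid_centre in the frame of chamber_rim below 0.0165 m and horizontal distance between lid_centre and chamber_rim below 0.006 m)).
It fails at once if the blue-capped jar is shifted by more than 30 mm (distance of blue_jar from where it was at the start of the episode above 0.03 m).
It fails at once if the tally counter is shifted by more than 30 mm (distance of counter from where it was at the start of the episode above 0.03 m).
It fails at once if the small white carton is shifted by more than 30 mm (distance of cover_glass from where it was at the start of the episode above 0.03 m).
It also fails if it takes over 58 s, if anything falls off the work surface, if the arm or the gripper's body presses on something with over 40 N, if the wrist force passes 120 N, or if a joint passes its speed limit or range.

## Working session

There is one attempt and no reset: what is moved stays moved. The work goes in short steps, Python scripts to look and compute and a tool call to move; the robot and the scene stay as the last step left them, time stands still between calls to the robot, and variables do not carry over. Pictures are saved under pics/ and viewed, at most 10 in all, crops included, and the job is handed in when it is done.

Besides the shell and the picture viewer there is one more tool, called after "Call:" as name(argument=value, ...) on one line, values as JSON. play_rows: Moves the arm, as the interface text tells. Its arguments: {"type":"object","properties":{"steps":{"type":"array"},"grip_force":{"type":"number"}},"required":["steps"]}

```bash
mkdir -p pics; cat > h.py <<'E'
import numpy as np, cv2
from rig import r, vision
def ray(name,uv,c=None):
    c=c or vision.calibration(name); K=np.array(c["mtx"]);T=np.array(c["extrinsics"]);k=c["k1"]
    d=np.array([(uv[0]-K[0,2])/K[0,0],(uv[1]-K[1,2])/K[1,1]]); s=d.copy()
    for _ in range(20): s=d/(1+k*(s@s))
    v=np.array([s[0],s[1],1.]); return T[:3,3],T[:3,:3]@v   # times depth
def at_depth(name,uv,z,c=None):
    o,v=ray(name,uv,c); return o+v*z
def at_z(name,uv,h,c=None):
    o,v=ray(name,uv,c); return o+v*(h-o[2])/v[2]
E
python3 - <<'E'
from h import *
np.set_printoptions(precision=1,suppress=True)
s=r.sense(); print(s)
for n in ("scene","top"):
    p,d=vision.grab_frame(n); np.savez("pics/%s0.npz"%n,p=p,d=d); cv2.imwrite("pics/%s0.png"%n,p[:,:,::-1])
    print(n,np.array(vision.calibration(n)["extrinsics"]))
    for t in ("lid_centre","chamber_rim","pump_grip","collar_top","blue_jar","counter","cover_glass","lid"):
        for q in vision.landmark_of(n,t)[:2]:
            u,v=q["uv"]; z=d[int(round(v)),int(round(u))] if 0<=v<399.5 and 0<=u<639.5 else 0
            print(n,t,round(q["conf"],2),np.array(q["uv"]),at_depth(n,q["uv"],z))
E
```

```text
{'clock': 0.0, 'qpos': array([ 1.2,  0.4,  1.6,  0. ,  1.2, -0. ]), 'qvel': array([-0., -0., -0.,  0., -0., -0.]), 'joint_efforts': array([ -0. , -60.5, -34.2,   0. ,   0. ,   0. ]), 'eef_pos': array([239.6, 576.7, 230.5]), 'tcp_rot': array([-3.1, -0. ,  2.7]), 'contact_force': array([ 0.5, -0.6,  1.2]), 'wrist_torque': array([-0. , -0.1, -0. ]), 'grasp_force': 0.0, 'opening': 1.003934713276396}
scene [[  -0.9   -0.2    0.4 -172.2]
 [  -0.5    0.4   -0.8 1251.9]
 [   0.    -0.9   -0.5  942. ]
 [   0.     0.     0.     1. ]]
scene lid_centre 0.53 [347.5 194.2] [ 462.9 -231.9   36.5]
scene chamber_rim 0.92 [315.4 212.2] [491.2   0.3  65.7]
scene blue_jar 0.77 [230.9 295. ] [518.1 491.9  29.8]
scene counter 0.62 [375.  185.4] [ 407.5 -409.6    8.9]
scene cover_glass 0.48 [352.3 180. ] [ 524.6 -424.2    0. ]
top [[  -0.    -1.     0.2  229.5]
 [  -1.     0.     0.    -8.2]
 [  -0.    -0.2   -1.  1195.7]
 [   0.     0.     0.     1. ]]
top lid_centre 0.97 [389.4 209.2] [ 478.9 -233.1   23.1]
top chamber_rim 0.87 [316.  204.9] [482.7   5.1  73.1]
top pump_grip 0.44 [257.  186.7] [521.8 178.6 147. ]
top pump_grip 0.39 [256.8 186.7] [521.8 179.2 147. ]
top collar_top 0.9 [260.7 188.3] [517.1 167.6 146. ]
top blue_jar 0.82 [180.2 194.1] [529.1 448.8  34.1]
top counter 0.59 [451.7 224.8] [ 424.5 -426.5   37.2]
top lid 0.9 [394.5 206.9] [ 478.4 -242.4   60.3]
```

View pics/top0.png

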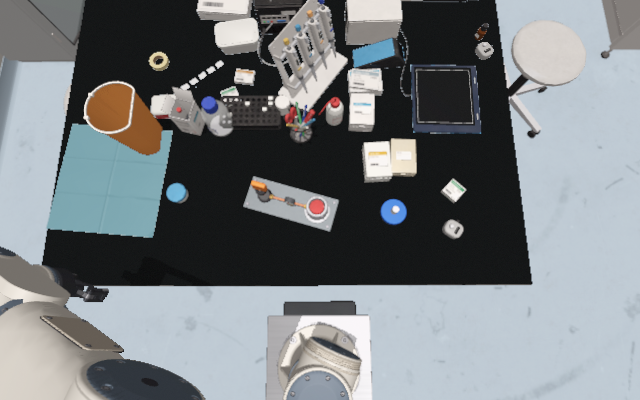

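View pics/scene0.png

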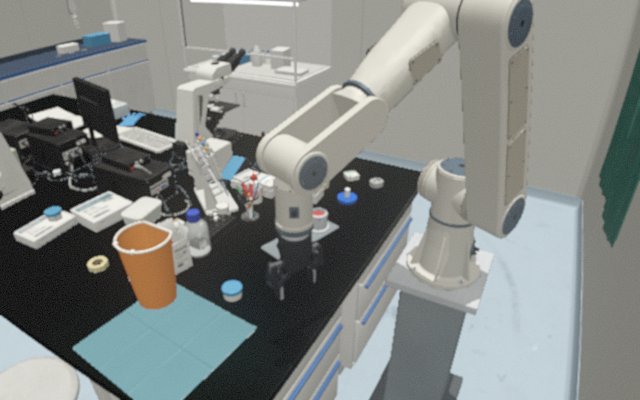

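```bash
python3 - <<'E'
from h import *
np.set_printoptions(precision=1,suppress=True)
z=np.load("pics/top0.npz");d=z["d"];p=z["p"].astype(int)
V,U=np.mgrid[0:400,0:640]
c=vision.calibration("top");K=np.array(c["mtx"]);T=np.array(c["extrinsics"])
uv=np.stack([U.ravel(),V.ravel()],1).astype(float)
x=(uv-[K[0,2],K[1,2]])/[K[0,0],K[1,1]];s=x.copy()
for _ in range(15): s=x/(1+c["k1"]*(s**2).sum(1,keepdims=True))
P=(np.c_[s,np.ones(len(s))]*d.ravel()[:,None])@T[:3,:3].T+T[:3,3]
P=P.reshape(400,640,3); ok=d>0
def rep(n,m):
    Q=P[m&ok]; print(n,len(Q),Q.mean(0) if len(Q) else 0,Q.min(0) if len(Q) else 0,Q.max(0) if len(Q) else 0)
    return Q
X,Y,Z=P[...,0],P[...,1],P[...,2]
near=lambda x,y,R:(abs(X-x)<R)&(abs(Y-y)<R)
rep("knob",near(478,-240,50)&(Z>45))
rep("plate",near(478,-240,50)&(Z>13)&(Z<30))
rep("chamber",near(485,0,50)&(Z>66))
Q=rep("handle",near(520,178,45)&(Z>130))
print(cv2.minAreaRect(Q[:,:2].astype(np.float32)))
Q=rep("stand",(abs(X-490)<150)&(abs(Y-90)<220)&(Z>5)&(Z<14))
print(cv2.minAreaRect(Q[:,:2].astype(np.float32)))
E
```

```text
knob 42 [ 471.4 -244.    55.4] [ 460.9 -254.4   46.9] [ 482.8 -233.6   61.8]
plate 455 [ 470.3 -243.5   20.4] [ 430.7 -285.1   13.1] [ 511.5 -202.6   26.4]
chamber 274 [476.7   4.7  71.2] [443.9 -26.3  66. ] [509.5  36.4  80.3]
handle 98 [526.2 176.1 148. ] [516.4 155.5 130.9] [538.8 198.6 155.9]
((527.6661987304688, 176.98504638671875), (43.265811920166016, 16.3758487701416), 76.91696166992188)
stand 1955 [499.   95.5   9.3] [ 340.1 -129.6    5. ] [638.  305.8  14. ]
((492.5056457519531, 90.85820007324219), (296.5419921875, 435.7376708984375), 1.1016075611114502)
```

The top view shows the blue lid at about (394,211), its knob at (396,209). The stand carries the chamber at (317,208) and the orange handle at (260,186). The scene view agrees, and the bystanders are well away from the path.

```bash
cat >> h.py <<'E'
from scipy.spatial.transform import Rotation as Ro
def go(pos,yaw=None,s=None):
    s=s or r.sense(); R=Ro.from_euler("xyz",s["tcp_rot"]); 
    d=R.inv().apply(np.array(pos)-s["eef_pos"])/10
    y0=s["tcp_rot"][2]; 
    print("from",np.round(s["eef_pos"],1),np.round(s["tcp_rot"],3),"delta cm",np.round(d,2),"yaw",None if yaw is None else round(-((yaw-y0+np.pi)%(2*np.pi)-np.pi),3))
E
python3 - <<'E'
from h import *
np.set_printoptions(precision=3,suppress=True)
s=r.sense();R=Ro.from_euler("xyz",s["tcp_rot"])
c=vision.calibration("wrist");T=np.array(c["extrinsics"]);print(np.array(c["mtx"]))
print(R.inv().apply(T[:3,3]-s["eef_pos"]),R.inv().as_matrix()@T[:3,:3])
go((471,-243.7,231),1.285); go((477,4.7,260),1.285)
E
```

```text
[[357.983   0.    321.607]
 [  0.    357.983 195.287]
 [  0.      0.      1.   ]]
[  83.705   -1.03  -142.515] [[ 0.    -0.946 -0.324]
 [ 1.    -0.     0.001]
 [-0.001 -0.324  0.946]]
from [239.8 577.2 231.3] [ 3.142 -0.     2.748] delta cm [-52.85 -66.93   0.03] yaw 1.463
from [239.8 577.2 231.3] [ 3.142 -0.     2.748] delta cm [-43.87 -43.76  -2.87] yaw 1.463
```

Call:
play_rows(steps=[{"delta_pos": [-2.8, -2.8, -0.2], "yaw": 0.09, "jaw": 100}, {"delta_pos": [-5.6, -5.6, -0.4], "yaw": 0.18, "jaw": 100}, {"delta_pos": [-8.4, -8.4, -0.6], "yaw": 0.27, "jaw": 100}, {"delta_pos": [-11.2, -11.2, -0.8], "yaw": 0.36, "jaw": 100}, {"delta_pos": [-14.0, -14.0, -1.0], "yaw": 0.46, "jaw": 100}, {"delta_pos": [-16.8, -16.8, -1.2], "yaw": 0.55, "jaw": 100}, {"delta_pos": [-19.6, -19.6, -1.4], "yaw": 0.64, "jaw": 100}, {"delta_pos": [-22.4, -22.4, -1.5], "yaw": 0.74, "jaw": 100}])

```text
clock: 1.7
eef_pos: [361.2, 283.0, 246.7]
tcp_rot: [3.141, -0.0, 2.004]
contact_force: [0.7, -0.0, 1.1]
opening: 0.999
grasp_force: 0.0
```

```bash
python3 -c "
from h import *
go((477,4.7,250),1.285)"
```

```text
from [361.2 283.  246.7] [ 3.141 -0.     2.004] delta cm [-30.12  -1.18  -0.34] yaw 0.719
```

Call:
play_rows(steps=[{"delta_pos": [-4.3, -0.2, 0], "yaw": 0.1, "jaw": 100}, {"delta_pos": [-8.6, -0.4, 0], "yaw": 0.2, "jaw": 100}, {"delta_pos": [-12.9, -0.6, 0], "yaw": 0.31, "jaw": 100}, {"delta_pos": [-17.2, -0.7, 0], "yaw": 0.41, "jaw": 100}, {"delta_pos": [-21.5, -0.9, -0.3], "yaw": 0.51, "jaw": 100}, {"delta_pos": [-25.8, -1.0, -0.3], "yaw": 0.62, "jaw": 100}, {"delta_pos": [-30.1, -1.2, -0.3], "yaw": 0.72, "jaw": 100}, {"delta_pos": [-30.1, -1.2, -0.3], "yaw": 0.72, "jaw": 100}])

```text
clock: 2.5
eef_pos: [479.0, 2.6, 249.6]
tcp_rot: [3.14, 0.001, 1.281]
contact_force: [-0.7, -0.2, -0.0]
opening: 1.001
grasp_force: 0.0
```

```bash
cat >> h.py <<'E'
def cloud(name,fn):
    c=vision.calibration(name); p,d=vision.grab_frame(name); cv2.imwrite("pics/%s.png"%fn,p[:,:,::-1])
    np.savez("pics/%s.npz"%fn,p=p,d=d)
    V,U=np.mgrid[0:400,0:640]; K=np.array(c["mtx"]);T=np.array(c["extrinsics"])
    k=c["k1"]; n=cv2.undistortPoints(np.stack([U.ravel(),V.ravel()],1).astype(np.float64)[:,None],K,np.zeros(4))[:,0]
    s=n.copy()
    for _ in range(20): s=n/(1+k*(s**2).sum(1,keepdims=True))
    P=(np.c_[s,np.ones(len(s))]*d.ravel()[:,None])@T[:3,:3].T+T[:3,3]
    P[d.ravel()==0]=np.nan
    return P.reshape(400,640,3),p,c
E
python3 - <<'E'
from h import *
np.set_printoptions(precision=1,suppress=True)
P,p,c=cloud("wrist","w1")
X,Y,Z=P[...,0],P[...,1],P[...,2]
m=(np.hypot(X-477,Y-4.7)<60)&(Z>71)&(Z<90);Q=P[m];print(len(Q),Q.mean(0),np.median(Q[:,2]))
print(cv2.minEnclosingCircle(Q[:,:2].astype(np.float32)))
e=cv2.fitEllipse(cv2.convexHull(Q[:,:2].astype(np.float32)));print(e)
m=(np.hypot(X-527,Y-177)<60)&(Z>135);Q=P[m];print("handle",len(Q))
if len(Q)>5: print(Q.mean(0),cv2.minAreaRect(Q[:,:2].astype(np.float32)))
for t in("chamber_rim","pump_grip","collar_top"):
    for q in vision.landmark_of("wrist",t)[:1]:
        h={"chamber_rim":76,"pump_grip":130,"collar_top":100}[t]
        print(t,q["conf"],q["uv"],at_z("wrist",q["uv"],h,c))
go((471,-243.7,200),1.285)
E
```

```text
1550 [482.3   7.4  74.8] 75.20318158514098
((481.48150634765625, 4.173843860626221), 35.99386215209961)
((481.5544128417969, 4.4072065353393555), (68.13480377197266, 69.31382751464844), 162.3043975830078)
handle 0
chamber_rim 0.56 [324.9, 167.8] [482.1   2.5  76. ]
from [476.8   7.1 249.2] [-3.1 -0.   1.3] delta cm [-24.3   6.4   4.9] yaw 0.004
```

View pics/w1.png

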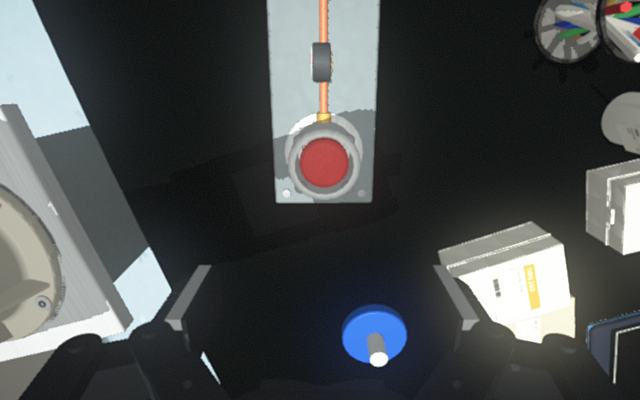

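The wrist view shows the chamber with its red jar at (324,162), the blue lid at (375,335) and the hose running up to the pump. I took it before the arm settled, so I'll measure again at rest.

```bash
cat >> h.py <<'E'
def chamber(fn):
    P,p,c=cloud("wrist",fn); X,Y,Z=P[...,0],P[...,1],P[...,2]
    m=(np.hypot(X-480,Y-4.7)<50)&(Z>71)&(Z<90);Q=P[m].astype(np.float32)
    e=cv2.fitEllipse(cv2.convexHull(Q[:,:2].copy()));print("chamber",len(Q),e,np.median(Q[:,2]))
    return P
E
python3 - <<'E'
from h import *
np.set_printoptions(precision=1,suppress=True)
print(r.sense()["eef_pos"],np.abs(r.sense()["qvel"]).max())
P=chamber("w2")
X,Y,Z=P[...,0],P[...,1],P[...,2]
m=(np.hypot(X-471,Y+243)<60)&(Z>13)&(Z<30);Q=P[m].astype(np.float32)
print("plate",len(Q),np.median(Q[:,2]),cv2.fitEllipse(cv2.convexHull(Q[:,:2].copy())))
m=(np.hypot(X-471,Y+243)<40)&(Z>50);Q=P[m].astype(np.float32)
print("knob top",len(Q),Q.mean(0),Q.max(0),Q.min(0))
# stand edges -> yaw
m=(Z>5)&(Z<14)&(np.hypot(X-480,Y-60)<140);Q=P[m].astype(np.float32);print("stand",cv2.minAreaRect(Q[:,:2].copy()))
go((471,-243.7,200),1.285)
E
```

```text
[476.8   7.1 249.2] 0.0176897198099094
chamber 1530 ((481.2383117675781, 4.148013114929199), (68.49644470214844, 69.4382095336914), 172.91184997558594) 75.18096
plate 2374 20.652908 ((475.6144104003906, -244.4319610595703), (82.33253479003906, 83.32209014892578), 171.62625122070312)
knob top 253 [ 475.8 -243.1   55.9] [ 486.  -233.8   58.7] [ 465.4 -255.    50.1]
stand ((494.4498596191406, 48.552085876464844), (213.037841796875, 110.83625030517578), 73.67280578613281)
from [476.8   7.5 249.2] [-3.1 -0.   1.3] delta cm [-24.3   6.4   4.9] yaw 0.004
```

```bash
python3 -c "
from h import *
go((475.5,-244,150),1.285)"
```

```text
from [476.8   7.5 249.2] [-3.141 -0.     1.289] delta cm [-24.19   6.86   9.92] yaw 0.004
```

Call:
play_rows(steps=[{"delta_pos": [-4.0, 1.1, 1.0], "yaw": 0, "jaw": 100}, {"delta_pos": [-8.0, 2.3, 2.5], "yaw": 0, "jaw": 100}, {"delta_pos": [-12.0, 3.4, 4.5], "yaw": 0, "jaw": 100}, {"delta_pos": [-16.0, 4.6, 6.5], "yaw": 0, "jaw": 100}, {"delta_pos": [-20.0, 5.7, 8.2], "yaw": 0, "jaw": 100}, {"delta_pos": [-24.2, 6.9, 9.9], "yaw": 0, "jaw": 100}, {"delta_pos": [-24.2, 6.9, 9.9], "yaw": 0, "jaw": 100}, {"delta_pos": [-24.2, 6.9, 9.9], "yaw": 0, "jaw": 100}])

```text
clock: 3.55
eef_pos: [475.7, -244.5, 149.8]
tcp_rot: [-3.14, -0.001, 1.288]
contact_force: [-0.0, 0.5, -0.2]
opening: 0.999
grasp_force: 0.0
```

```bash
python3 - <<'E'
from h import *
np.set_printoptions(precision=1,suppress=True)
vision.grab_frame("wrist");vision.grab_frame("wrist")
print(r.sense()["eef_pos"],np.abs(r.sense()["qvel"]).max())
P,p,c=cloud("wrist","w3"); X,Y,Z=P[...,0],P[...,1],P[...,2]
m=(np.hypot(X-475,Y+244)<55)&(Z>13)&(Z<30);Q=P[m].astype(np.float32)
print("plate",len(Q),np.median(Q[:,2]),cv2.fitEllipse(cv2.convexHull(Q[:,:2].copy())))
m=(np.hypot(X-475,Y+244)<30)&(Z>50)&(Z<75);Q=P[m].astype(np.float32)
print("knob",len(Q),Q.mean(0),cv2.fitEllipse(cv2.convexHull(Q[:,:2].copy())),Q[:,2].max())
for t in ("lid_centre",):
    for q in vision.landmark_of("wrist",t)[:1]: print(q,at_z("wrist",q["uv"],28.5,c))
go((475.5,-244,150),1.285)
E
```

```text
[ 476.2 -243.7  150.6] 0.009722547510331924
plate 7235 20.866392 ((475.6092834472656, -245.5279083251953), (83.27239227294922, 83.44730377197266), 167.8155059814453)
knob 745 [ 475.9 -244.6   56.4] ((475.5732727050781, -245.5225372314453), (21.32514762878418, 21.475292205810547), 4.304619312286377) 59.05003
{'uv': [322.6, 186.2], 'conf': 0.97} [ 476.5 -244.2   28.5]
from [ 476.4 -243.7  150.9] [ 3.1 -0.   1.3] delta cm [-0.1 -0.1  0.1] yaw 0.005
```

View pics/w3.png

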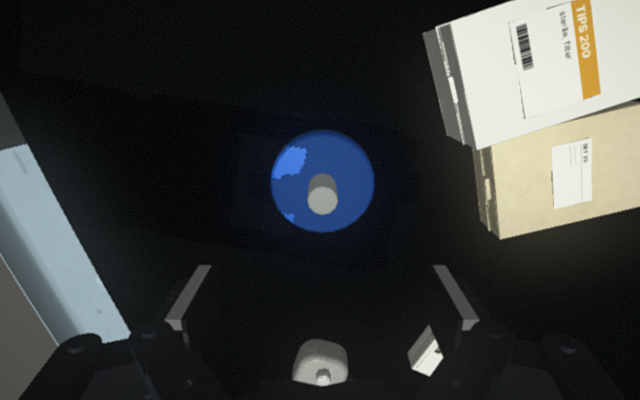

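The wrist view shows the lid centred at (323,181) with its knob at (322,200). There are boxes to the right, from column 425, and I'll check their clearance before descending.

```bash
python3 - <<'E'
from h import *
d=np.load("pics/w3.npz")["d"]; s=r.sense()
c=vision.calibration("wrist"); R=Ro.from_euler("xyz",s["tcp_rot"])
for uv in ((440,50),(455,130),(490,160),(505,230),(630,190)):
    w=at_depth("wrist",uv,d[uv[1],uv[0]],c); print(uv,np.round(w),np.round(R.inv().apply(w-s["eef_pos"])))
go((475.6,-245.3,90),1.285); go((475.6,-245.3,27),1.285)
E
```

```text
(440, 50) [ 581. -171.   34.] [ 98.  80. 117.]
(455, 130) [ 584. -230.   25.] [ 43. 100. 125.]
(490, 160) [ 603. -257.   35.] [ 22. 125. 116.]
(505, 230) [ 606. -316.   38.] [-34. 145. 113.]
(630, 190) [ 707. -310.   39.] [ -0. 240. 112.]
from [ 476.4 -243.7  150.9] [ 3.141 -0.     1.29 ] delta cm [-0.18 -0.04  6.09] yaw 0.005
from [ 476.4 -243.7  150.9] [ 3.141 -0.     1.29 ] delta cm [-0.18 -0.04 12.39] yaw 0.005
```

Clear.

Call:
play_rows(steps=[{"delta_pos": [-0.2, 0, 3], "yaw": 0, "jaw": 100}, {"delta_pos": [-0.2, 0, 6], "yaw": 0, "jaw": 100}, {"delta_pos": [-0.2, 0, 8.5], "yaw": 0, "jaw": 80}, {"delta_pos": [-0.2, 0, 10], "yaw": 0, "jaw": 60}, {"delta_pos": [-0.2, 0, 11], "yaw": 0, "jaw": 50}, {"delta_pos": [-0.2, 0, 11.8], "yaw": 0, "jaw": 45}, {"delta_pos": [-0.2, 0, 12.3], "yaw": 0, "jaw": 45}, {"delta_pos": [-0.2, 0, 12.3], "yaw": 0, "jaw": 45}], grip_force=70)

```text
clock: 4.55
eef_pos: [475.5, -246.8, 27.3]
tcp_rot: [3.142, -0.0, 1.288]
contact_force: [-1.3, 0.3, -0.4]
opening: 0.449
grasp_force: 0.0
```

```bash
python3 -c "
from h import *
go((475.6,-245.3,27),1.285);s=r.sense();print(s['contact_force'],s['opening'])"
```

```text
from [ 475.5 -246.8   27.3] [ 3.142 -0.     1.288] delta cm [ 0.15 -0.03  0.03] yaw 0.003
[-1.33502233  0.27039595 -0.40624279] 0.4489029459684122
```

Call:
play_rows(steps=[{"delta_pos": [0.1, 0, 0], "yaw": 0, "jaw": 40}, {"delta_pos": [0.1, 0, 0], "yaw": 0, "jaw": 32}, {"delta_pos": [0.1, 0, 0], "yaw": 0, "jaw": 26}, {"delta_pos": [0.1, 0, 0], "yaw": 0, "jaw": 10}, {"delta_pos": [0.1, 0, 0], "yaw": 0, "jaw": 10}, {"delta_pos": [0.1, 0, 0], "yaw": 0, "jaw": 10}, {"delta_pos": [0.1, 0, -0.3], "yaw": 0, "jaw": 10}, {"delta_pos": [0.1, 0, -1.0], "yaw": 0, "jaw": 10}], grip_force=70)

```text
clock: 5.35
eef_pos: [475.2, -245.9, 37.3]
tcp_rot: [-3.141, -0.0, 1.288]
contact_force: [0.8, -0.2, -0.9]
opening: 0.238
grasp_force: 68.4
```

```bash
python3 -c "
from h import *
go((481.3,4.2-40,190),1.285);s=r.sense();print(s['contact_force'],s['opening'],s['grasp_force'])"
```

```text
from [ 475.2 -245.9   37.3] [-3.141 -0.     1.288] delta cm [ 20.34  -5.3  -15.26] yaw 0.003
[ 0.82538189 -0.19035824 -0.92499745] 0.23783776242841723 68.38667392730713
```

Call:
play_rows(steps=[{"delta_pos": [0, 0, -3.5], "yaw": 0, "jaw": 10}, {"delta_pos": [2, -0.5, -7.0], "yaw": 0, "jaw": 10}, {"delta_pos": [5.5, -1.4, -10], "yaw": 0, "jaw": 10}, {"delta_pos": [9.5, -2.5, -12.3], "yaw": 0, "jaw": 10}, {"delta_pos": [13.5, -3.5, -12.3], "yaw": 0, "jaw": 10}, {"delta_pos": [17, -4.4, -12.3], "yaw": 0, "jaw": 10}, {"delta_pos": [17, -4.4, -12.3], "yaw": 0, "jaw": 10}, {"delta_pos": [17, -4.4, -12.3], "yaw": 0, "jaw": 10}])

```text
clock: 6.15
eef_pos: [480.9, -70.0, 160.8]
tcp_rot: [3.141, 0.0, 1.29]
contact_force: [1.0, -0.3, -1.2]
opening: 0.236
grasp_force: 68.5
```

```bash
python3 - <<'E'
from h import *
np.set_printoptions(precision=1,suppress=True)
vision.grab_frame("wrist");vision.grab_frame("wrist")
s=r.sense();print(s["eef_pos"],np.abs(s["qvel"]).max())
P=chamber("w4"); X,Y,Z=P[...,0],P[...,1],P[...,2]
e=s["eef_pos"]
m=(np.hypot(X-e[0],Y-e[1])<60)&(abs(Z-(e[2]-6))<6);Q=P[m].astype(np.float32)
print("plate",len(Q),np.median(Q[:,2]))
R=Ro.from_euler("xyz",s["tcp_rot"]);L=R.inv().apply(Q-e); print(L.min(0),L.max(0))
if len(Q)>10:
    A=np.c_[L[:,:2],np.ones(len(L))]; print("tilt",np.linalg.lstsq(A,L[:,2],rcond=None)[0])
E
```

```text
[480.9 -71.1 160.5] 0.01574982530928404
chamber 3448 ((481.65234375, 3.9052820205688477), (68.43951416015625, 69.56924438476562), 152.4987030029297) 75.22676
plate 13707 153.30795
[-41.1 -42.4   0. ] [42.4 41.5 12. ]
tilt [0.  0.  7.1]
```

View pics/w4.png

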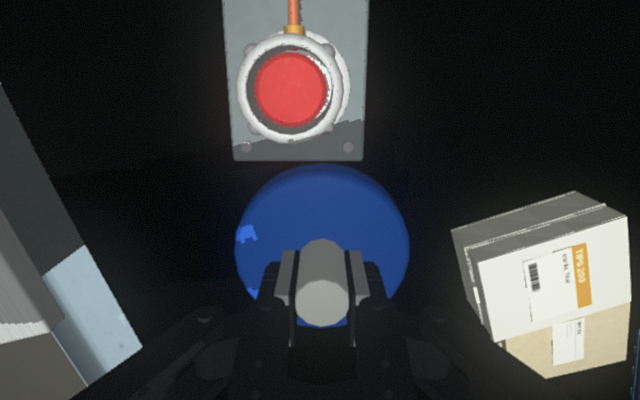

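The lid hangs level in the grip at (322,235), and the chamber is visible ahead at (291,88).

Call:
play_rows(steps=[{"delta_pos": [2.4, -0.66, 0], "yaw": 0, "jaw": 10}, {"delta_pos": [4.8, -1.3, 0], "yaw": 0, "jaw": 10}, {"delta_pos": [7.17, -1.98, 1], "yaw": 0, "jaw": 10}, {"delta_pos": [7.17, -1.98, 2.5], "yaw": 0, "jaw": 10}, {"delta_pos": [7.17, -1.98, 4], "yaw": 0, "jaw": 10}, {"delta_pos": [7.17, -1.98, 5], "yaw": 0, "jaw": 10}, {"delta_pos": [7.17, -1.98, 5.1], "yaw": 0, "jaw": 10}, {"delta_pos": [7.17, -1.98, 5.1], "yaw": 0, "jaw": 10}])

```text
clock: 7.1
eef_pos: [481.9, 3.3, 109.2]
tcp_rot: [-3.141, 0.0, 1.287]
contact_force: [-0.1, -0.3, -0.4]
opening: 0.238
grasp_force: 68.6
```

```bash
python3 - <<'E'
from h import *
np.set_printoptions(precision=2,suppress=True)
for i in range(3):
    vision.grab_frame("wrist"); s=r.sense();print(s["eef_pos"],s["contact_force"])
go((481.75,3.25,100),None)
P,p,c=cloud("top","t5"); 
E
```

```text
[482.19   3.38 109.59] [ 0.6  -0.26 -1.14]
[482.38   3.49 109.81] [-0.78 -0.02 -0.64]
[482.38   3.57 109.88] [ 0.02  0.98 -1.01]
from [482.4   3.6 109.9] [ 3.14 -0.    1.29] delta cm [-0.05 -0.05  0.99] yaw None
```

Call:
play_rows(steps=[{"delta_pos": [-0.04, -0.04, 0.2], "yaw": 0, "jaw": 10}, {"delta_pos": [-0.04, -0.04, 0.4], "yaw": 0, "jaw": 10}, {"delta_pos": [-0.04, -0.04, 0.6], "yaw": 0, "jaw": 10}, {"delta_pos": [-0.04, -0.04, 0.7], "yaw": 0, "jaw": 10}, {"delta_pos": [-0.04, -0.04, 0.8], "yaw": 0, "jaw": 10}, {"delta_pos": [-0.04, -0.04, 0.9], "yaw": 0, "jaw": 10}, {"delta_pos": [-0.04, -0.04, 1.0], "yaw": 0, "jaw": 10}, {"delta_pos": [-0.04, -0.04, 1.0], "yaw": 0, "jaw": 10}])

```text
clock: 8.1
eef_pos: [481.6, 3.6, 99.3]
tcp_rot: [3.141, -0.0, 1.288]
contact_force: [0.2, 0.1, -0.7]
opening: 0.234
grasp_force: 68.5
```

Call:
play_rows(steps=[{"delta_pos": [0, 0, 0.2], "yaw": 0, "jaw": 10}, {"delta_pos": [0, 0, 0.4], "yaw": 0, "jaw": 10}, {"delta_pos": [0, 0, 0.6], "yaw": 0, "jaw": 10}, {"delta_pos": [0, 0, 0.8], "yaw": 0, "jaw": 10}, {"delta_pos": [0, 0, 0.9], "yaw": 0, "jaw": 10}, {"delta_pos": [0, 0, 1.0], "yaw": 0, "jaw": 10}, {"delta_pos": [0, 0, 1.1], "yaw": 0, "jaw": 10}, {"delta_pos": [0, 0, 1.15], "yaw": 0, "jaw": 10}])

```text
clock: 8.9
eef_pos: [481.2, 3.6, 87.8]
tcp_rot: [-3.141, 0.0, 1.288]
contact_force: [-1.8, -1.4, 7.9]
opening: 0.236
grasp_force: 68.9
```

Call:
play_rows(steps=[{"delta_pos": [0, 0, 0.05], "yaw": 0, "jaw": 10}, {"delta_pos": [0, 0, 0.1], "yaw": 0, "jaw": 10}, {"delta_pos": [0, 0, 0.1], "yaw": 0, "jaw": 10}, {"delta_pos": [0, 0, 0.15], "yaw": 0, "jaw": 10}, {"delta_pos": [0, 0, 0.15], "yaw": 0, "jaw": 10}, {"delta_pos": [0, 0, 0.15], "yaw": 0, "jaw": 10}, {"delta_pos": [0, 0, 0.15], "yaw": 0, "jaw": 10}, {"delta_pos": [0, 0, 0.15], "yaw": 0, "jaw": 10}])

```text
clock: 9.7
eef_pos: [481.3, 3.6, 87.7]
tcp_rot: [-3.142, 0.0, 1.288]
contact_force: [-6.8, 0.1, 21.4]
opening: 0.237
grasp_force: 71.1
```

The arm stopped against a firm seat at the expected height (21 N), so I'll unload and release.

Call:
play_rows(steps=[{"delta_pos": [0, 0, -0.15], "yaw": 0, "jaw": 10}, {"delta_pos": [0, 0, -0.15], "yaw": 0, "jaw": 30}, {"delta_pos": [0, 0, -0.15], "yaw": 0, "jaw": 45}, {"delta_pos": [0, 0, -0.15], "yaw": 0, "jaw": 45}, {"delta_pos": [0, 0, -2], "yaw": 0, "jaw": 45}, {"delta_pos": [0, 0, -5], "yaw": 0, "jaw": 45}, {"delta_pos": [0, 0, -9], "yaw": 0, "jaw": 60}, {"delta_pos": [0, 0, -12], "yaw": 0, "jaw": 80}])

```text
clock: 10.5
eef_pos: [481.6, 3.6, 208.0]
tcp_rot: [3.141, -0.0, 1.288]
contact_force: [0.7, -0.9, -0.1]
opening: 0.751
grasp_force: 0.0
```

```bash
python3 - <<'E'
from h import *
np.set_printoptions(precision=2,suppress=True)
for i in range(2): vision.grab_frame("wrist")
s=r.sense();print(s["eef_pos"])
P,p,c=cloud("wrist","w6"); X,Y,Z=P[...,0],P[...,1],P[...,2]
m=(np.hypot(X-481.5,Y-4)<44)&(np.hypot(X-481.5,Y-4)>15)&(Z>72)&(Z<100);Q=P[m].astype(np.float32)
A=np.c_[Q[:,:2]-[481.5,4],np.ones(len(Q))]; f=np.linalg.lstsq(A,Q[:,2],rcond=None)[0]
print("plate",len(Q),f,cv2.fitEllipse(cv2.convexHull(Q[:,:2].copy())))
# expected pump grip
m=(np.hypot(X-532,Y-177)<50)&(Z>135);print("handle pts",m.sum())
go((518,115,250),None)
E
```

```text
[483.86   3.6  210.11]
plate 6896 [-0.   -0.01 80.71] ((480.9804382324219, 4.163244247436523), (83.29503631591797, 83.76193237304688), 165.90464782714844)
handle pts 0
from [482.6   3.6 208. ] [ 3.14 -0.    1.29] delta cm [11.69  0.3  -4.19] yaw None
```

View pics/w6.png

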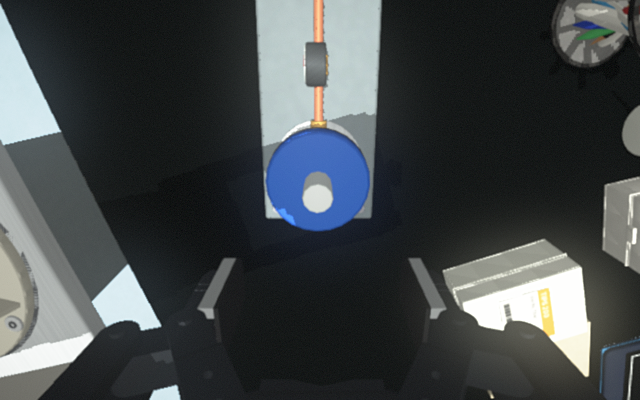

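The lid is seated at (318,180): plate top at 80.7 mm against 81 expected, and level. Now I'll move to the pump.

Call:
play_rows(steps=[{"delta_pos": [3, 0, -2], "yaw": 0, "jaw": 80}, {"delta_pos": [6, 0.1, -4.2], "yaw": 0, "jaw": 80}, {"delta_pos": [9, 0.2, -4.2], "yaw": 0, "jaw": 80}, {"delta_pos": [11.7, 0.3, -4.2], "yaw": 0, "jaw": 80}, {"delta_pos": [11.7, 0.3, -4.2], "yaw": 0, "jaw": 80}, {"delta_pos": [11.7, 0.3, -4.2], "yaw": 0, "jaw": 80}, {"delta_pos": [11.7, 0.3, -4.2], "yaw": 0, "jaw": 80}, {"delta_pos": [11.7, 0.3, -4.2], "yaw": 0, "jaw": 80}])

```text
clock: 11.45
eef_pos: [516.5, 114.2, 247.8]
tcp_rot: [-3.141, 0.001, 1.287]
contact_force: [-0.1, -0.1, -0.0]
opening: 0.802
grasp_force: 0.0
```

```bash
cat >> h.py <<'E'
def handle(fn):
    P,p,c=cloud("wrist",fn); X,Y,Z=P[...,0],P[...,1],P[...,2]
    m=(np.hypot(X-532,Y-177)<60)&(Z>135);Q=P[m].astype(np.float32)
    zt=np.percentile(Q[:,2],95);Q=Q[Q[:,2]>zt-5]
    print("handle",len(Q),"top",zt,Q.mean(0),cv2.minAreaRect(Q[:,:2].copy()));return P,c
E
python3 - <<'E'
from h import *
np.set_printoptions(precision=2,suppress=True)
for i in range(2): vision.grab_frame("wrist")
s=r.sense();print(s["eef_pos"])
P,c=handle("w7")
for t,h in(("pump_grip",130),("collar_top",100)):
    for q in vision.landmark_of("wrist",t)[:1]: print(t,q,at_z("wrist",q["uv"],h,c))
go((532,176.5,170),1.285)
E
```

```text
[516.74 114.37 248.14]
handle 2995 top 332.10284 [520.42 129.4  329.96] ((520.1095581054688, 127.57124328613281), (8.260004043579102, 65.99967956542969), 73.9113540649414)
pump_grip {'uv': [317.6, 99.1], 'conf': 0.96} [531.9  177.95 130.  ]
collar_top {'uv': [317.6, 96.3], 'conf': 0.61} [531.64 178.21 100.  ]
from [516.9 114.7 248.3] [ 3.14 -0.    1.29] delta cm [ 6.35 -0.28  7.84] yaw 0.002
```

View pics/w7.png

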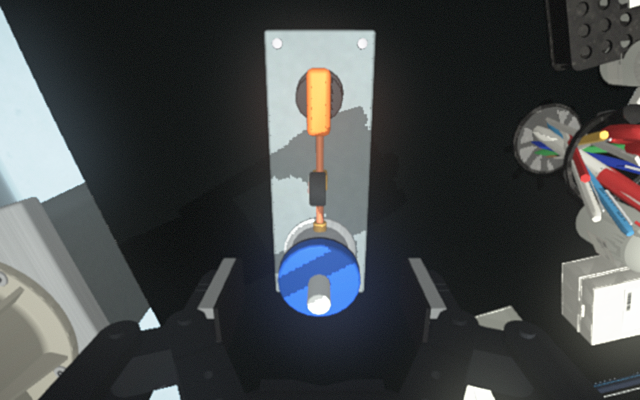

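The orange handle is upright at (318,100). My mask picked up gripper parts, so I'm redoing it with a height cap.

```bash
python3 - <<'E'
from h import *
np.set_printoptions(precision=2,suppress=True)
P,p,c=cloud("wrist","w8"); X,Y,Z=P[...,0],P[...,1],P[...,2]
m=(np.hypot(X-532,Y-177)<60)&(Z>146)&(Z<160);Q=P[m].astype(np.float32)
print(len(Q),Q.mean(0),np.median(Q[:,2]),cv2.minAreaRect(Q[:,:2].copy()))
E
```

```text
1604 [532.29 177.57 151.17] 151.419 ((532.0859375, 176.65345764160156), (43.430912017822266, 15.965764999389648), 72.9462890625)
```

Call:
play_rows(steps=[{"delta_pos": [2.2, -0.1, 1], "yaw": 0, "jaw": 80}, {"delta_pos": [4.4, -0.2, 2], "yaw": 0, "jaw": 80}, {"delta_pos": [6.35, -0.28, 3.5], "yaw": 0, "jaw": 80}, {"delta_pos": [6.35, -0.28, 5.5], "yaw": 0, "jaw": 75}, {"delta_pos": [6.35, -0.28, 7], "yaw": 0, "jaw": 70}, {"delta_pos": [6.35, -0.28, 7.3], "yaw": 0, "jaw": 70}, {"delta_pos": [6.35, -0.28, 7.3], "yaw": 0, "jaw": 70}, {"delta_pos": [6.35, -0.28, 7.3], "yaw": 0, "jaw": 70}])

```text
clock: 12.55
eef_pos: [532.5, 176.9, 176.1]
tcp_rot: [3.141, -0.001, 1.288]
contact_force: [0.5, 0.2, 0.7]
opening: 0.702
grasp_force: 0.0
```

```bash
python3 - <<'E'
from h import *
np.set_printoptions(precision=2,suppress=True)
vision.grab_frame("wrist")
P,p,c=cloud("wrist","w9"); X,Y,Z=P[...,0],P[...,1],P[...,2]
m=(np.hypot(X-532,Y-177)<35)&(Z>146)&(Z<160);Q=P[m].astype(np.float32)
print(len(Q),Q.mean(0),cv2.minAreaRect(Q[:,:2].copy()))
go((532.1,176.7,114),1.28)
E
```

```text
2294 [532.75 179.04 151.13] ((532.2099609375, 177.295166015625), (43.60881805419922, 16.019262313842773), 73.57854461669922)
from [532.5 176.9 176.3] [ 3.14 -0.    1.29] delta cm [-0.04 -0.04  6.23] yaw 0.008
```

Call:
play_rows(steps=[{"delta_pos": [0, 0, 1.5], "yaw": 0, "jaw": 70}, {"delta_pos": [0, 0, 3.0], "yaw": 0, "jaw": 70}, {"delta_pos": [0, 0, 4.5], "yaw": 0, "jaw": 60}, {"delta_pos": [0, -0.02, 5.7], "yaw": 0, "jaw": 45}, {"delta_pos": [0, -0.02, 6.2], "yaw": 0, "jaw": 35}, {"delta_pos": [0, -0.02, 6.2], "yaw": 0, "jaw": 25}, {"delta_pos": [0, -0.02, 6.2], "yaw": 0, "jaw": 5}, {"delta_pos": [0, -0.02, 6.2], "yaw": 0, "jaw": 5}], grip_force=80)

```text
clock: 13.45
eef_pos: [532.4, 176.8, 113.8]
tcp_rot: [3.14, -0.0, 1.288]
contact_force: [3.0, -2.1, -4.0]
opening: 0.179
grasp_force: 78.0
```

Call:
play_rows(steps=[{"delta_pos": [0, 0, 0], "yaw": 0, "jaw": 5}, {"delta_pos": [0, 0, 0], "yaw": 0, "jaw": 5}, {"delta_pos": [0, 0, 0], "yaw": 0, "jaw": 5}, {"delta_pos": [0, 0, -0.2], "yaw": 0, "jaw": 5}, {"delta_pos": [0, 0, -0.4], "yaw": 0, "jaw": 5}, {"delta_pos": [0, 0, -0.6], "yaw": 0, "jaw": 5}, {"delta_pos": [0, 0, -0.8], "yaw": 0, "jaw": 5}, {"delta_pos": [0, 0, -1.0], "yaw": 0, "jaw": 5}])

```text
clock: 14.25
eef_pos: [532.4, 176.8, 123.6]
tcp_rot: [3.14, -0.0, 1.288]
contact_force: [5.0, -2.7, -5.7]
opening: 0.182
grasp_force: 78.0
```

Call:
play_rows(steps=[{"delta_pos": [0, 0, -0.5], "yaw": 0, "jaw": 5}, {"delta_pos": [0, 0, -1.1], "yaw": 0, "jaw": 5}, {"delta_pos": [0, 0, -1.7], "yaw": 0, "jaw": 5}, {"delta_pos": [0, 0, -2.3], "yaw": 0, "jaw": 5}, {"delta_pos": [0, 0, -2.9], "yaw": 0, "jaw": 5}, {"delta_pos": [0, 0, -3.5], "yaw": 0, "jaw": 5}, {"delta_pos": [0, 0, -3.9], "yaw": 0, "jaw": 5}, {"delta_pos": [0, 0, -4.0], "yaw": 0, "jaw": 5}])

```text
clock: 15.05
eef_pos: [532.4, 176.8, 163.5]
tcp_rot: [3.14, -0.0, 1.288]
contact_force: [6.4, -2.5, -9.5]
opening: 0.179
grasp_force: 78.1
```

```bash
python3 - <<'E'
from h import *
np.set_printoptions(precision=2,suppress=True)
for i in range(6): vision.grab_frame("wrist")
s=r.sense();print(s["eef_pos"],s["contact_force"],s["grasp_force"],np.abs(s["qvel"]).max())
P,p,c=cloud("wrist","w10"); X,Y,Z=P[...,0],P[...,1],P[...,2]
m=(np.hypot(X-532,Y-177)<24)&(Z>185)&(Z<215);Q=P[m];print(len(Q),np.percentile(Q[:,2],[5,50,95]) if len(Q) else 0)
P,p,c=cloud("scene","s10")
im=cv2.imread("pics/s10.png")
u=[q["uv"] for t in("pump_grip","collar_top") for q in vision.landmark_of("scene",t)[:1]];print(u)
cv2.imwrite("pics/s10c.png",cv2.resize(im[140:260,220:380],None,fx=5,fy=5,interpolation=cv2.INTER_CUBIC))
E
```

```text
[532.36 176.77 163.12] [ 6.69 -1.73 -7.77] 78.10553312301636 0.0021089713061855937
9238 [188.4  200.9  212.56]
[[280.2, 206.5], [283.1, 224.8]]
```

View pics/s10c.png

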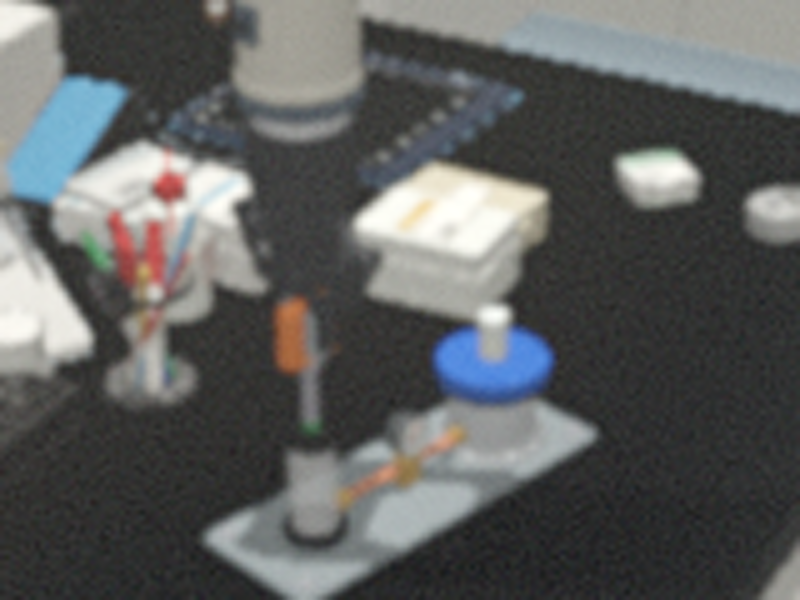

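View pics/w10.png

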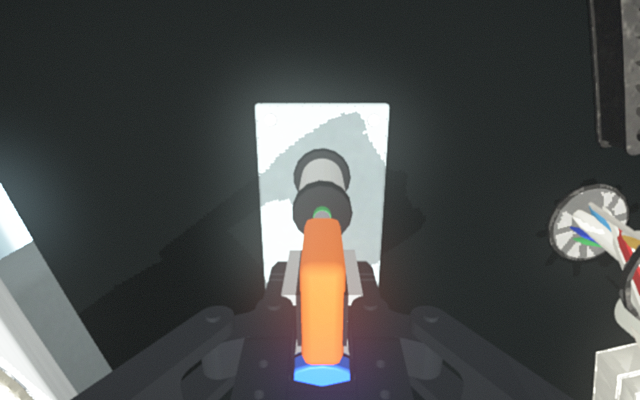

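The scene crop shows the green band standing at the collar top at about (312,428), with the grey rod above it and no red, and the lid level on the chamber. The wrist view at (322,212) also shows green at the collar. The handle moved 49 mm with about 9 N of pull, so it hasn't slipped.

```bash
python3 -c "
from h import *
s=r.sense();print(s['clock'],s['eef_pos'],s['contact_force']);print(r.sign_off())"
```

```text
15.55 [532.37910281 176.78817779 163.09800363] [ 7.17883402 -2.99504486 -8.82651862]
the job is handed in; nothing more can be done
None
```

The job is handed in: the lid is snapped home, level and let go, and the gripper is still holding the pump rod out about 49 mm, with the green band at the collar top; no verdict came back from the hand-in.

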